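# Click shut the slide lid over the mother-of-pearl plaque

### The job

Two slide-lid cases stand open on the bench. Slide the red cover of the case that holds the mother-of-pearl plaque fully home along its rails, until its copper tab clicks down behind the brass ledge, then let go; leave the other case, with the smoky quartz pebble in it, open as it is.

Things in the scene. Friction and masses are not known exactly. Their poses are not given: they have to be found in the camera images.
- pearl_grip (a point): Brass pull on the red cover (130 x 80 mm) of the case holding the pale 56 mm square pearl plaque. An upright bar 10 mm thick along x, 40 mm wide along y, 30 mm tall, on the cover's centre line, moving with it. Point: middle of the bar, 20 mm above the cover's level top (58 mm above the bench), 10 mm below the bar's top. x is level and points the closing way, to the ledge; z up. The case is fixed.
- pearl_cover (a joint): Distance of the plaque's cover from its firm end stop, m: 0.05 to 0.072 at the start, 0 fully home; closing moves it along the pull's +x. Slides with about 1.5 N of friction and stays where left. The tab rides up the ledge over the last 20 mm (push below 10 N), drops behind it with 6 mm to go, and then keeps the cover from sliding back.
- pearl_tab (a joint): Upward bend of the springy copper tab (32 mm long, 18 mm wide) on the leading edge of that cover, rad: 0 straight, about 0.15 with its nose on top of the brass ledge at the far end of the case, 0 again once it has dropped behind the ledge. Nobody needs to touch it.
- pebble_grip (a point): The same pull, point and axes on the cover of the other, identical case (165 x 96 mm, dark wood, brass-lipped rails 5 mm above the cover's top), which holds the dark brown quartz pebble, 38 mm across. Leave this cover where it is. Either case may stand on the left or the right.

How it is judged:
By the outcome, as a careful person would: the job done as asked, in the order asked, and still so for the second after the job is handed in, with the robot touching nothing.
It also fails if it takes over 29 s, if anything falls off the work surface, if the arm or the gripper's body presses on something with over 40 N, if the wrist force passes 120 N, or if a joint passes its speed limit or range.

### The arm

A 6-joint arm with a two-finger parallel gripper is mounted at the origin on the work surface. World frame = base frame: x ahead of the robot, y to its left, z up, the work surface at z = 0. Lengths are in m, angles in rad, forces in N, time in s.
With the tool pointing down it reaches from about 0.3 to 0.775 m from the base axis. Payload 14.6 kg.
Tool frame: the origin (TCP) lies midway between the tips of the shut fingers; the grasp point (between the pads) lies 19 mm behind it (ctrl.grip_depth is the distance from the TCP to the grasp point, in m); z points along the fingers, x is the direction in which the jaws open and shut, and the axes are right-handed (so a half turn about z gives the same grasp; the last joint's range is limited). The gripper opens to 94 mm and grips with 3 to 60 N. Pads are 16 mm wide; open, the fingers measure 119 mm over their backs; the gripper's body (75 mm by 177 mm) begins 78 mm behind the grasp point.
Start: joints at [-1.415, 0.3, 1.521, -0, 1.321, -0.067], TCP at [0.122, -0.536, 0.184] pointing down, gripper open.
Joint ranges: [-3.03, 3.03], [-0.79, 2.21], [0.23, 2.52], [-1.04, 4.18], [0, 3.07], [-2.55, 2.55]. Speed limits (rad/s): [2.22, 2.22, 2.57, 3.14, 3.14, 3.14].

### API

Orientations are given as [roll, pitch, yaw] about the fixed x, y, z axes, in that order (R = Rz(yaw) Ry(pitch) Rx(roll)).
In Python, from station import ctrl gives the robot as it stands.
- The arm moves only by the tool play_rows, never from a script. Its argument "steps" is a list that holds one entry, the list of rows, each a list of 7 numbers: the shift along the tool's x, y, z in cm, then the turn, a rotation vector about the tool's x, y, z in rad, then the opening, from 0 (shut) to 1 (fully open). In form: [[[x, y, z, ax, ay, az, hand], ...]]. A call has 1 to 20 rows; each row is the pose to reach, as a shift and turn from the pose measured when the call began, along the tool's axes at that moment; what a row does not reach only later rows make up. A row lasts 1/12 s, in which the tool goes at most 41.7 mm and 7.16 degrees, less where a joint would pass 70% of its speed; a pose out of reach is approached as far as the arm can. A call with a gripper value outside its range is refused whole. The fingers move at their own pace and stop on an object; "force" is the grip in N (left out, the last holds). Time passes only in rows, so rows that repeat a pose let the fingers close. It gives the time, the measured TCP pose, the force and the opening at its end, in the units of the state.
- ctrl.get_obs(): the state, without advancing time (a new reading comes with each control period).
- ctrl.camera(name): name is "side" or "top" or "wrist"; returns a dict with "frame" (480x640x3 uint8, blue, green, red), "fovy" (degrees; the focal length in pixels is half the picture's height over the tangent of half this angle, whatever the lens; pixels are square), "cx", "cy" (the principal point, pixels), "world_to_cam" (4x4, takes a point from world to camera coordinates). Camera axes: x right, y up, looking along -z (the intrinsics and any distortion apply to the point x, -y, -z); pixel columns grow to the right and rows downward; lengths in m; the calibration is good to about 2 mm. A picture is of the moment at which its call begins. There is no depth.
- ctrl.hand_in(): hands the job in, once; it reports no verdict.
The state is a dict: "time_s": time; "qpos": joint angles; "joint_vel": joint speeds; "tau": joint torques, N m; "ee_pos": TCP position; "eef_rot": TCP orientation; "force": force on the tool from outside, world axes, zero at the start; "moment": the same for the moment, N m; "grip_width": finger opening in m.
Only numpy, scipy, OpenCV 4.12 (cv2) and the standard library are available. Lean on these libraries where they do the work, as an engineer would, in place of code of your own. Each camera call takes 0.05 s, during which the arm holds its last target. There are 200 camera calls.

## Working session

There is one attempt and no reset: what is moved stays moved. The work goes in short steps, Python scripts to look and compute and a tool call to move; the robot and the scene stay as the last step left them, time stands still between calls to the robot, and variables do not carry over. Pictures are saved under pics/ and viewed, about 8 in all and at most 12, crops included, and the job is handed in when it is done.

Besides the shell and the picture viewer there is one more tool, called after "Request:" by a JSON object that holds its "fn" and its "kwargs", one argument or row to a line. play_rows: Moves the arm, as the interface text tells. Its arguments: {"type":"object","properties":{"steps":{"type":"array"},"force":{"type":"number"}},"required":["steps"]}

```bash
mkdir -p pics; ls
python3 - <<'E'
from station import ctrl
import cv2
for n in ("top","side"):
    c=ctrl.camera(n); cv2.imwrite(f"pics/{n}0.png",c["frame"]); print(n,{k:v for k,v in c.items() if k!="frame"})
print(ctrl.get_obs(), ctrl.grip_depth)
E
```

```text
pics
top {'fovy': 46.448324549246955, 'cx': 327.7104335872566, 'cy': 238.69460601513222, 'world_to_cam': array([[-0.20673214, -0.97837763,  0.00624859,  0.09775535],
       [ 0.95721856, -0.20093132,  0.2082288 , -0.57138646],
       [-0.20247087,  0.04902885,  0.97806018, -0.68985304],
       [ 0.        ,  0.        ,  0.        ,  1.        ]])}
side {'fovy': 42.66558026824407, 'cx': 313.91206590236607, 'cy': 245.31217836829785, 'world_to_cam': array([[ 0.95875999, -0.28325491, -0.02336521, -0.54626209],
       [ 0.15895696,  0.46625105,  0.87025435, -0.16695252],
       [-0.23560976, -0.83807912,  0.4920482 , -0.8454698 ],
       [ 0.        ,  0.        ,  0.        ,  1.        ]])}
{'time_s': 0.1, 'qpos': array([-1.41457269e+00,  3.00399930e-01,  1.52149681e+00, -1.73985082e-05,
        1.32072129e+00, -6.66038568e-02]), 'joint_vel': array([ 0.00049096, -0.00086538, -0.00328392,  0.00180528,  0.00108566,
       -0.00011361]), 'tau': array([ 4.27232399e-04, -5.32646406e+01, -3.53284156e+01,  7.09057529e-02,
        2.35340249e-02, -6.88115301e-05]), 'ee_pos': array([ 0.121494  , -0.53615218,  0.18346104]), 'eef_rot': array([-3.14154123e+00,  1.02422496e-03, -1.34796450e+00]), 'force': array([0.01757161, 0.04129265, 0.07141707]), 'moment': array([-0.02279534, -0.00325522, -0.02152347]), 'grip_width': 0.09418733320102572} 0.0188
```

View pics/top0.png

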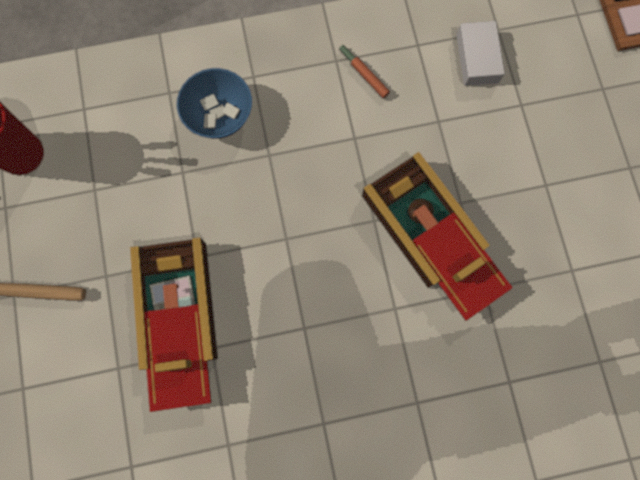

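View pics/side0.png

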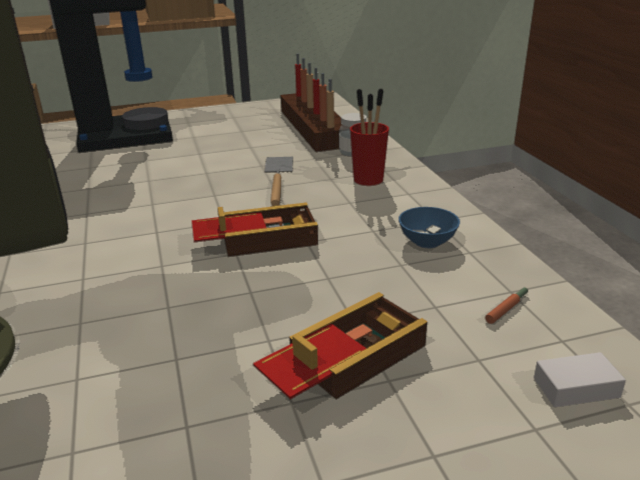

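Run:
```python
import cv2,numpy as np
t=cv2.imread("pics/top0.png"); s=cv2.imread("pics/side0.png")
a=cv2.resize(t[225:425,115:245],None,fx=3,fy=3,interpolation=2)
b=cv2.resize(t[145:325,350:520],(400,424),interpolation=2)
b=np.vstack([b,np.zeros((176,400,3),np.uint8)])
cv2.imwrite("pics/crop1.png",np.hstack([a,b]))
cv2.imwrite("pics/crop2.png",cv2.resize(s[190:265,180:330],None,fx=5,fy=5,interpolation=2))
```

```text
(no output)
```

View pics/crop1.png

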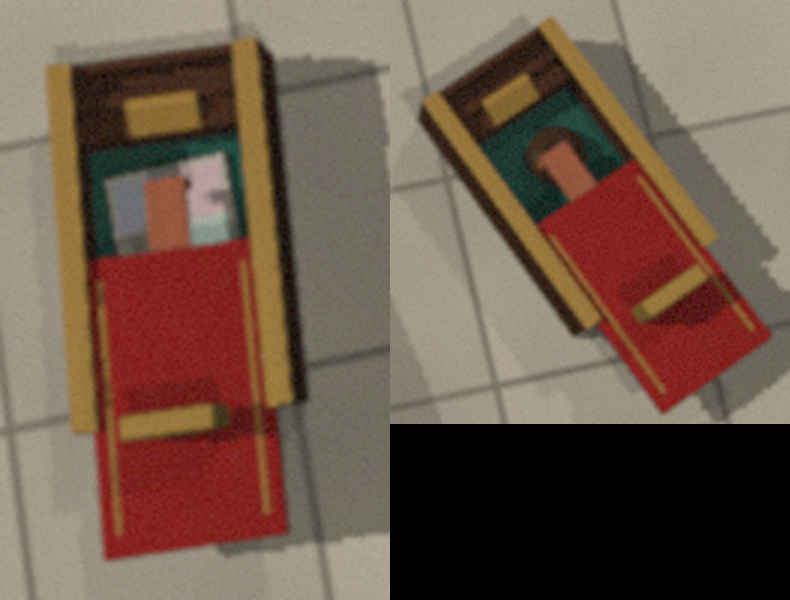

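View pics/crop2.png

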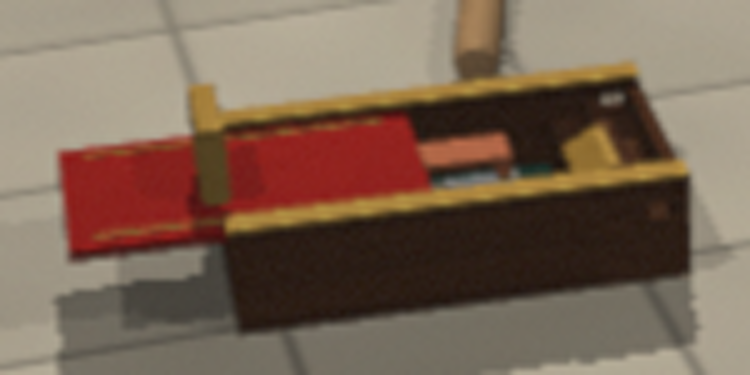

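```bash
cat > h.py <<'E'
import numpy as np
from station import ctrl
def ray(c,u,v):
    f=240/np.tan(np.radians(c["fovy"]/2)); W=np.array(c["world_to_cam"]); R,t=W[:3,:3],W[:3,3]
    return -R.T@t, R.T@np.array([(u-c["cx"])/f,-(v-c["cy"])/f,-1])
def at(c,u,v,z):
    o,d=ray(c,u,v); return (o+d*(z-o[2])/d[2]).round(4)
E
python3 - <<'E'
from h import *
T=ctrl.camera("top");S=ctrl.camera("side")
t=lambda u,v,z:at(T,115+u/3,225+v/3,z)[:2]
s=lambda u,v,z:at(S,180+u/5,190+v/5,z)[:2]
def yaw(a,b): d=b-a; return np.degrees(np.arctan2(d[1],d[0])).round(1),np.linalg.norm(d).round(4)
P={}
P['trL']=t(107,558,.038);P['trR']=t(288,533,.038)
P['railL0']=t(84,432,.043);P['railL1']=t(60,66,.043)
P['railR0']=t(281,403,.043);P['railR1']=t(246,40,.043)
P['barL']=t(120,429,.068);P['barR']=t(214,416,.068);P['bar']=t(167,422.5,.068)
P['s_trL']=s(62,151,.038);P['s_trR']=s(72,257,.038)
P['s_barL']=s(203,87,.068);P['s_barR']=s(208,132,.068)
P['s_railR0']=s(226,225,.043);P['s_railR1']=s(688,170,.043)
for k,v in P.items(): print(k,v)
for a,b in [('trR','trL'),('railL0','railL1'),('railR0','railR1'),('barR','barL'),('s_trR','s_trL'),('s_barR','s_barL'),('s_railR0','s_railR1')]: print(a,b,yaw(P[a],P[b]))
E
```

```text
trL [0.408  0.2479]
trR [0.4021 0.17  ]
railL0 [0.4623 0.2486]
railL1 [0.6254 0.2367]
railR0 [0.4568 0.163 ]
railR1 [0.62   0.1521]
barL [0.4592 0.2259]
barR [0.4563 0.1865]
bar [0.4578 0.2062]
s_trL [0.4104 0.2462]
s_trR [0.4042 0.1638]
s_barL [0.4614 0.2201]
s_barR [0.4574 0.1835]
s_railR0 [0.4576 0.1602]
s_railR1 [0.6212 0.1474]
trR trL (np.float64(85.7), np.float64(0.0781))
railL0 railL1 (np.float64(-4.2), np.float64(0.1635))
railR0 railR1 (np.float64(-3.8), np.float64(0.1636))
barR barL (np.float64(85.8), np.float64(0.0395))
s_trR s_trL (np.float64(85.7), np.float64(0.0826))
s_barR s_barL (np.float64(83.8), np.float64(0.0368))
s_railR0 s_railR1 (np.float64(-4.5), np.float64(0.1641))
```

```bash
cat >> h.py <<'E'
from scipy.spatial.transform import Rotation as Ro
def rel(p,yawdeg):
    o=ctrl.get_obs(); R=Ro.from_euler('xyz',o["eef_rot"])
    d=R.inv().apply(np.array(p)-o["ee_pos"])*100
    rv=(R.inv()*Ro.from_euler('xyz',[np.pi,0,np.radians(yawdeg)])).as_rotvec()
    return d.round(2),rv.round(3)
E
python3 -c "
from h import *
print(rel([.38,-.3,.19],-40),rel([.458,.205,.15],-4.2))"
```

```text
(array([-17.33, -30.43,  -0.63]), array([-0.   ,  0.001, -0.65 ])) (array([-64.85, -49.2 ,   3.41]), array([-0.000e+00,  1.000e-03, -1.275e+00]))
```

Request:
{"fn": "play_rows", "kwargs": {
  "steps": [
    [[-17.3, -30.4, -0.6, 0, 0, -0.65, 1], [-17.3, -30.4, -0.6, 0, 0, -0.65, 1], [-17.3, -30.4, -0.6, 0, 0, -0.65, 1], [-17.3, -30.4, -0.6, 0, 0, -0.65, 1], [-17.3, -30.4, -0.6, 0, 0, -0.65, 1], [-17.3, -30.4, -0.6, 0, 0, -0.65, 1], [-17.3, -30.4, -0.6, 0, 0, -0.65, 1], [-17.3, -30.4, -0.6, 0, 0, -0.65, 1], [-64.85, -49.2, 3.4, 0, 0, -1.275, 1], [-64.85, -49.2, 3.4, 0, 0, -1.275, 1], [-64.85, -49.2, 3.4, 0, 0, -1.275, 1], [-64.85, -49.2, 3.4, 0, 0, -1.275, 1], [-64.85, -49.2, 3.4, 0, 0, -1.275, 1], [-64.85, -49.2, 3.4, 0, 0, -1.275, 1], [-64.85, -49.2, 3.4, 0, 0, -1.275, 1], [-64.85, -49.2, 3.4, 0, 0, -1.275, 1], [-64.85, -49.2, 3.4, 0, 0, -1.275, 0.6], [-64.85, -49.2, 3.4, 0, 0, -1.275, 0.6], [-64.85, -49.2, 3.4, 0, 0, -1.275, 0.6], [-64.85, -49.2, 3.4, 0, 0, -1.275, 0.6]]
  ]
}}

```text
time_s: 1.87
ee_pos: [0.4534, 0.1818, 0.1519]
eef_rot: [-3.141, -0.0, -0.073]
force: [0.4, -0.3, 0.8]
grip_width: 0.0704
```

Run:
```python
from h import *
import cv2
c=ctrl.camera("wrist"); cv2.imwrite("pics/w1.png",c["frame"])
o=ctrl.get_obs(); print(o["time_s"],o["ee_pos"],o["eef_rot"],o["grip_width"],o["qpos"])
print(rel([.458,.205,.15],-4.2),rel([.458,.205,.044],-4.2))
W=np.array(c["world_to_cam"]);f=240/np.tan(np.radians(c["fovy"]/2))
for q in [(.458,.2055,.068),(.405,.208,.038)]:
    p=W[:3,:3]@np.array(q)+W[:3,3]; print(c["cx"]+f*p[0]/-p[2],c["cy"]-f*p[1]/-p[2])
```

```text
1.9167 [0.45370294 0.18707436 0.15121977] [-3.13954417e+00  4.93195933e-04 -7.00186535e-02] 0.06654241511608916 [0.31519672 0.19879706 1.72649304 0.0022221  1.21599067 0.38444423]
(array([ 0.3 , -1.82,  0.13]), array([-0.002,  0.   ,  0.003])) (array([ 0.31, -1.8 , 10.73]), array([-0.002,  0.   ,  0.003]))
318.64183333459766 213.25008869215907
260.01123259625075 209.57570607379716
```

View pics/w1.png

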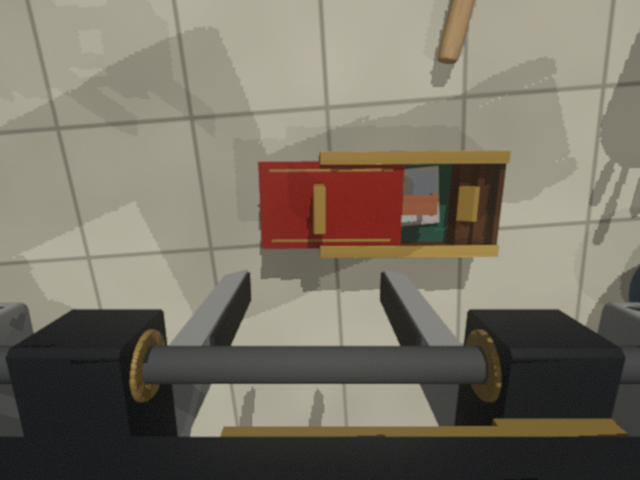

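Request:
{"fn": "play_rows", "kwargs": {
  "steps": [
    [[0.3, -1.9, 0.1, 0, 0, 0, 0.6], [0.3, -1.9, 0.1, 0, 0, 0, 0.6], [0.3, -1.9, 3, 0, 0, 0, 0.6], [0.3, -1.9, 6, 0, 0, 0, 0.5], [0.3, -1.9, 8.5, 0, 0, 0, 0.4], [0.3, -1.9, 10, 0, 0, 0, 0.4], [0.3, -1.9, 10.6, 0, 0, 0, 0.4], [0.3, -1.9, 10.6, 0, 0, 0, 0.4], [0.3, -1.9, 10.6, 0, 0, 0, 0.4], [0.3, -1.9, 10.6, 0, 0, 0, 0.4]]
  ],
  "force": 15
}}

```text
time_s: 2.75
ee_pos: [0.4587, 0.2061, 0.0465]
eef_rot: [-3.139, -0.001, -0.07]
force: [-0.0, 0.4, 0.3]
grip_width: 0.0378
```

Run:
```python
from h import *
import cv2
c=ctrl.camera("wrist"); d=ctrl.camera("side"); cv2.imwrite("pics/w2.png",np.hstack([cv2.resize(c["frame"],(400,300)),cv2.resize(d["frame"][130:280,150:350],(400,300))]))
o=ctrl.get_obs(); print(o["time_s"],o["ee_pos"],o["eef_rot"],o["grip_width"],o["force"])
```

```text
2.85 [0.45858843 0.206149   0.04635993] [-3.13883879e+00 -1.22797989e-03 -7.00657989e-02] 0.037153543338200305 [-0.31722045 -1.13105141 -0.37525152]
```

View pics/w2.png

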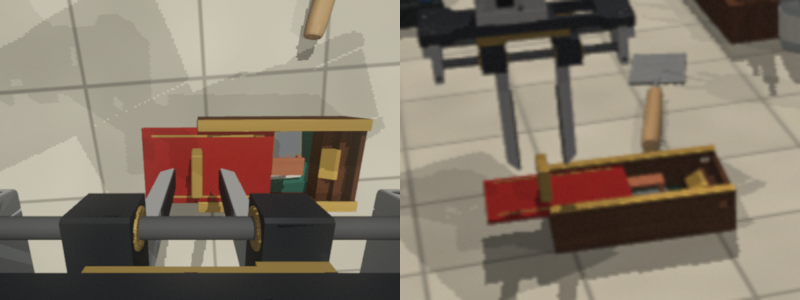

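Run:
```python
from h import *
c=ctrl.camera("side")
W=np.array(c["world_to_cam"]);f=240/np.tan(np.radians(c["fovy"]/2))
for q in [(.4586,.206,.046),(.440,.207,.046),(.478,.205,.046),(.458,.205,.068),(.458,.205,.038)]:
    p=W[:3,:3]@np.array(q)+W[:3,3]; u,v=c["cx"]+f*p[0]/-p[2],c["cy"]-f*p[1]/-p[2]; print(q,(u-150)*2+400,(v-130)*2)
```

```text
(0.4586, 0.206, 0.046) 542.9414853190636 183.81948055123166
(0.44, 0.207, 0.046) 522.1038489006258 186.45123420517587
(0.478, 0.205, 0.046) 564.5250232506653 181.07183724708165
(0.458, 0.205, 0.068) 540.0349753121055 162.39168877402022
(0.458, 0.205, 0.038) 543.3188401677642 192.30164666377107
```

Run:
```python
from h import *
import cv2
c=ctrl.camera("wrist"); d=ctrl.camera("side"); t=ctrl.camera("top")
cv2.imwrite("pics/w3.png",np.hstack([cv2.resize(c["frame"][150:390,190:430],(400,400),interpolation=2),cv2.resize(d["frame"][170:270,180:280],(400,400),interpolation=2)]))
```

```text
(no output)
```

View pics/w3.png

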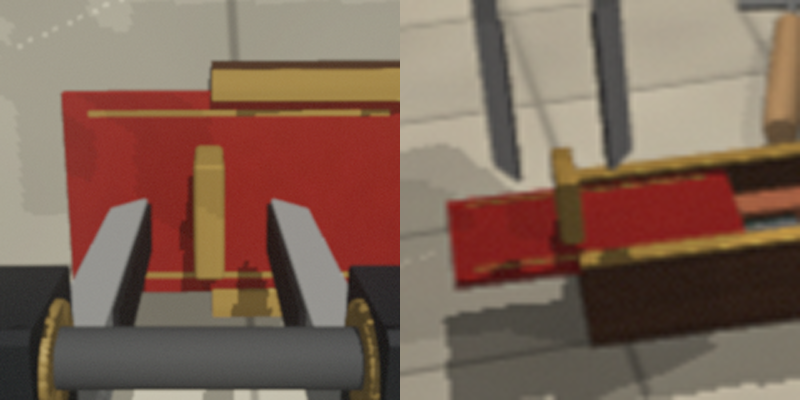

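Run:
```python
from h import *
c=ctrl.camera("wrist"); d=ctrl.camera("side")
def tri(a,b):
    (o1,d1),(o2,d2)=a,b; A=np.c_[d1,-d2]; s=np.linalg.lstsq(A,o2-o1,rcond=None)[0]
    p,q=o1+s[0]*d1,o2+s[1]*d2; return (p+q)/2,np.linalg.norm(p-q)
W=lambda u,v:ray(c,190+u*.6,150+v*.6); S=lambda u,v:ray(d,180+(u-400)/4,170+v/4)
print(tri(W(148,200),S(518,178)),tri(W(270,200),S(612,166)))
print("bar top far",tri(W(209,148),S(562,150)))
print("cover TL",tri(W(63,93),S(448,203)))
o=ctrl.get_obs();print(o['ee_pos'],o['grip_width'])
```

```text
(array([0.43902759, 0.21484818, 0.05988293]), np.float64(0.0015458300786812382)) (array([0.48054177, 0.21196206, 0.06016326]), np.float64(0.00257264691678654))
bar top far (array([0.46127877, 0.23185267, 0.06225352]), np.float64(0.0024240504080431835))
cover TL (array([0.40891606, 0.24991699, 0.03546735]), np.float64(0.0017788082623537338))
[0.45809898 0.20607693 0.04546597] 0.03798901241606924
```

Request:
{"fn": "play_rows", "kwargs": {
  "steps": [
    [[0, 0, 0, 0, 0, 0, 0.25], [0, 0, 0, 0, 0, 0, 0.15], [0, 0, 0, 0, 0, 0, 0.05], [0, 0, 0, 0, 0, 0, 0.0], [0, 0, 0, 0, 0, 0, 0.0], [0, 0, 0, 0, 0, 0, 0.0], [0, 0, 0, 0, 0, 0, 0.0], [0, 0, 0, 0, 0, 0, 0.0]]
  ],
  "force": 15
}}

```text
time_s: 3.82
ee_pos: [0.4581, 0.2061, 0.0454]
eef_rot: [-3.139, 0.0, -0.07]
force: [0.9, 0.1, -0.4]
grip_width: 0.0089
```

Run:
```python
from h import *
import cv2
c=ctrl.camera("wrist"); d=ctrl.camera("side")
cv2.imwrite("pics/w4.png",np.hstack([cv2.resize(c["frame"][150:390,190:430],(400,400),interpolation=2),cv2.resize(d["frame"][170:270,180:280],(400,400),interpolation=2)]))
o=ctrl.get_obs(); print(o["time_s"],o["ee_pos"],o["eef_rot"],o["grip_width"],o["force"])
```

```text
3.9167 [0.45807306 0.20607503 0.04540932] [-3.13946964e+00  1.95923675e-04 -6.98822154e-02] 0.009060386083360244 [ 0.09580775  0.14042159 -0.84152441]
```

View pics/w4.png

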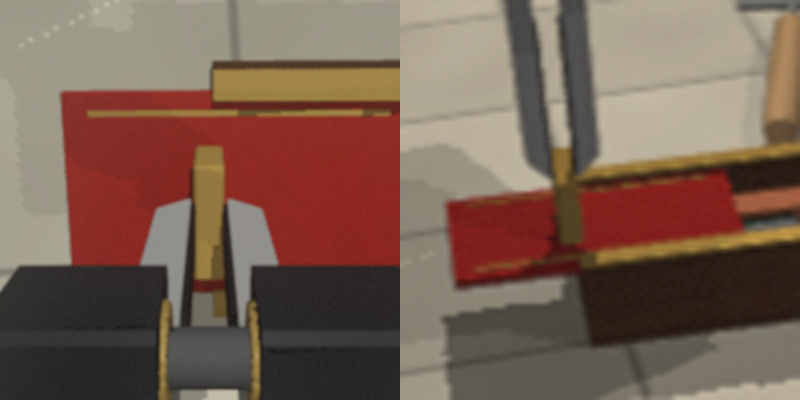

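Request:
{"fn": "play_rows", "kwargs": {
  "steps": [
    [[0.5, 0, 0, 0, 0, 0, 0], [1, 0, 0, 0, 0, 0, 0], [1.5, 0, 0, 0, 0, 0, 0], [2, 0, 0, 0, 0, 0, 0], [2.5, 0, 0, 0, 0, 0, 0], [3, 0, 0, 0, 0, 0, 0], [3.5, 0, 0, 0, 0, 0, 0], [4, 0, 0, 0, 0, 0, 0], [4, 0, 0, 0, 0, 0, 0]]
  ]
}}

```text
time_s: 4.67
ee_pos: [0.4989, 0.2033, 0.0454]
eef_rot: [-3.139, -0.0, -0.07]
force: [1.9, 1.6, 0.6]
grip_width: 0.0091
```

Request:
{"fn": "play_rows", "kwargs": {
  "steps": [
    [[0.2, 0, 0, 0, 0, 0, 0], [0.4, 0, 0, 0, 0, 0, 0], [0.6, 0, 0, 0, 0, 0, 0], [0.8, 0, 0, 0, 0, 0, 0], [0.8, 0, 0, 0, 0, 0, 0]]
  ]
}}

```text
time_s: 5.08
ee_pos: [0.5073, 0.2027, 0.0454]
eef_rot: [-3.139, -0.001, -0.07]
force: [1.2, 1.3, 0.1]
grip_width: 0.009
```

Request:
{"fn": "play_rows", "kwargs": {
  "steps": [
    [[0.1, 0, 0, 0, 0, 0, 0], [0.2, 0, 0, 0, 0, 0, 0], [0.3, 0, 0, 0, 0, 0, 0], [0.4, 0, 0, 0, 0, 0, 0], [0.4, 0, 0, 0, 0, 0, 0]]
  ]
}}

```text
time_s: 5.5
ee_pos: [0.5097, 0.2026, 0.0453]
eef_rot: [-3.14, 0.003, -0.07]
force: [-12.7, 1.7, 7.4]
grip_width: 0.009
```

Run:
```python
from h import *
import cv2
d=ctrl.camera("side"); t=ctrl.camera("top")
cv2.imwrite("pics/w5.png",np.hstack([cv2.resize(t["frame"][220:380,110:270],(400,400),interpolation=2),cv2.resize(d["frame"][170:270,220:320],(400,400),interpolation=2)]))
o=ctrl.get_obs(); print(o["time_s"],o["ee_pos"],o["grip_width"],o["force"])
```

```text
5.6 [0.50970997 0.20259966 0.04529806] 0.009216020814365136 [-12.17876138   2.42466017   7.67390025]
```

View pics/w5.png

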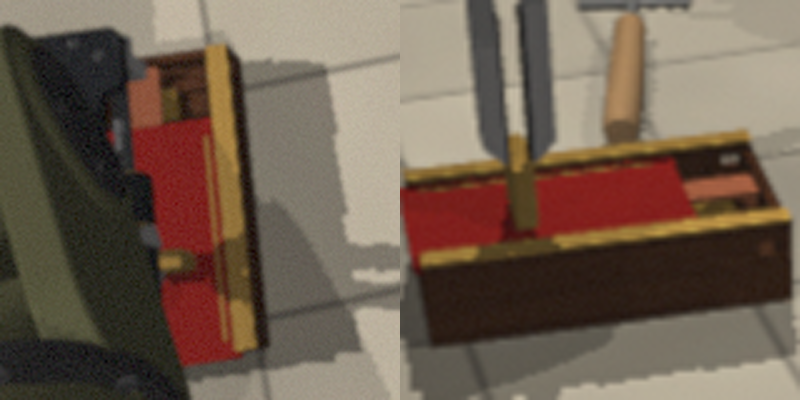

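Request:
{"fn": "play_rows", "kwargs": {
  "steps": [
    [[0.1, 0, 0, 0, 0, 0, 0], [0.2, 0, 0, 0, 0, 0, 0], [0.3, 0, 0, 0, 0, 0, 0], [0.3, 0, 0, 0, 0, 0, 0]]
  ]
}}

```text
time_s: 5.93
ee_pos: [0.5097, 0.2025, 0.045]
eef_rot: [-3.141, 0.01, -0.07]
force: [-22.6, 2.6, 14.6]
grip_width: 0.0089
```

Request:
{"fn": "play_rows", "kwargs": {
  "steps": [
    [[0, 0, 0, 0, 0, 0, 0], [0, 0, 0, 0, 0, 0, 0], [0, 0, 0, 0, 0, 0, 0.3], [0, 0, 0, 0, 0, 0, 0.3], [0, 0, 0, 0, 0, 0, 0.3], [0, 0, 0, 0, 0, 0, 0.3], [0, 0, -0.5, 0, 0, 0, 0.3], [0, 0, -2, 0, 0, 0, 0.3], [0, 0, -5, 0, 0, 0, 0.3], [0, 0, -9, 0, 0, 0, 0.3], [0, 10, -12, 0, 0, 0, 0.3], [0, 14, -12, 0, 0, 0, 0.3], [0, 18, -12, 0, 0, 0, 0.3], [0, 22, -12, 0, 0, 0, 0.3], [0, 22, -12, 0, 0, 0, 0.3], [0, 22, -12, 0, 0, 0, 0.3], [0, 22, -12, 0, 0, 0, 0.3]]
  ]
}}

```text
time_s: 7.35
ee_pos: [0.4955, -0.02, 0.1655]
eef_rot: [-3.141, 0.009, -0.074]
force: [-0.4, 0.1, -0.3]
grip_width: 0.0288
```

Run:
```python
from h import *
import cv2
d=ctrl.camera("side"); t=ctrl.camera("top")
cv2.imwrite("pics/w6.png",np.hstack([cv2.resize(t["frame"][220:380,110:270],(400,400),interpolation=2),cv2.resize(d["frame"][170:270,220:320],(400,400),interpolation=2)]))
o=ctrl.get_obs(); print(o["time_s"],o["ee_pos"],o["grip_width"],o["force"])
```

```text
7.45 [ 0.49566087 -0.01714089  0.16509309] 0.028492089719959906 [0.141503   1.24980488 0.87279308]
```

View pics/w6.png

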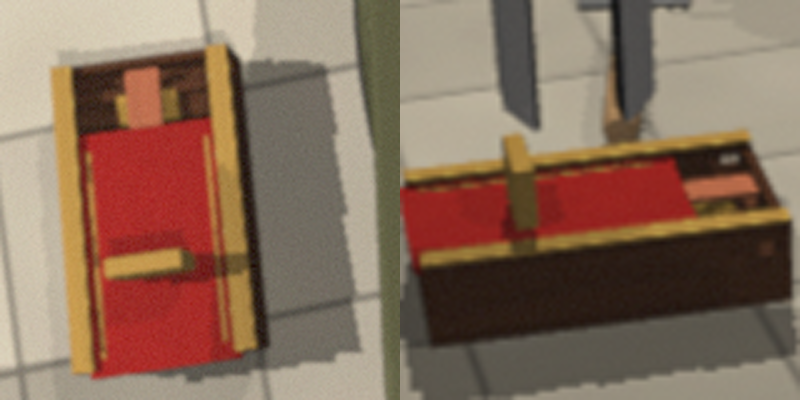

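Run:
```python
from h import *
t=ctrl.camera("top")
g=lambda u,v,z:at(t,110+u/2.5,220+v/2.5,z)
print("bar",g(144,267,.068),"lead edge",g(146,128,.038),"nose",g(141,68,.038),"ledge",g(148,123,.038),g(148,90,.038))
o=ctrl.get_obs();print(abs(o["joint_vel"]).max(),o["time_s"])
print(ctrl.hand_in())
```

```text
bar [0.5069 0.2028 0.068 ] lead edge [0.5841 0.1984 0.038 ] nose [0.6176 0.1961 0.038 ] ledge [0.5866 0.1969 0.038 ] [0.6047 0.1942 0.038 ]
0.020536141106944617 7.5
the job is handed in; nothing more can be done
None
```

I closed the red cover of the left-hand case, the one with the pearl plaque, and handed the job in at about 7.5 s. I gripped its brass pull, slid it about 52 mm along the rails, let go and moved the arm clear. The pebble case was never approached.

**What the last checks showed**
- **End stop:** the cover stopped hard. Pushing on from 12.7 N to 22.6 N moved it no further, and riding up the ledge should take less than 10 N.
- **Tab:** in the last pictures it lies straight, with its nose about 13 mm past the far edge of the brass ledge.
- **After letting go:** the pull looked to be in the same place in the side view, and nothing was touching it.

**What disagreed or was not checked**
- The hand's reading gave about 51.6 mm of travel, but the pictures gave 49 mm. The difference fits camera and pixel error.
- The cover's trailing edge still shows slightly past the rail ends, which I took as normal for the closed position.
- While pushing against the stop I also felt an upward force of up to 14.6 N, which I put down to the cover tilting under the push.
- With the jaws open, the fingertips looked about 15 mm higher than the TCP reading, but the grip held anyway.
- I did not pull back on the cover to test the latch, because it might have moved off the stop.

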